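# Load the tin lane and lock it with the rod

### The arm

A 6-joint arm with a two-finger parallel gripper is mounted at the origin on the work surface. World frame = base frame: x ahead of the robot, y to its left, z up, the work surface at z = 0. Lengths are in mm, angles in rad, forces in N, time in s.
With the tool pointing down it reaches from about 375 to 975 mm from the base axis. Payload 3.8 kg.
Tool frame: the origin (TCP) lies between the finger pads; the fingertips stand 17 mm ahead of it and the grasp point (between the pads) lies 2 mm behind it; x points along the fingers, y is the direction in which the jaws open and shut, and the axes are right-handed (so a half turn about x gives the same grasp; the last joint's range is limited). The gripper opens to 88 mm and grips with 3 to 60 N. Pads are 18 mm wide; open, the fingers measure 123 mm over their backs; the gripper's body (75 mm by 187 mm) begins 45 mm behind the grasp point.
Start: joints at [-1.143, 0.264, 1.604, -0, 1.274, -0.037], TCP at [302.559, -603.387, 255.706] pointing down, gripper open.
Joint ranges: [-2.63, 2.63], [-0.94, 2.18], [0.31, 2.57], [-1.31, 4.45], [0, 2.66], [-2.55, 2.55]. Speed limits (rad/s): [2.57, 2.57, 3.14, 3.14, 3.14, 3.14].

### API

Orientations are given as a unit quaternion [x, y, z, w].
In Python, from cell import ctrl gives the robot as it stands. The module is installed in compiled form; this text tells all that it offers.
- The arm moves only by the shell command python3 -m inch 'ROWS'. ROWS is JSON, a list of rows, each an object of numbers: "claw": the opening, from -1 (shut) to 1 (fully open); "dx", "dy", "dz": the shift along the tool's x, y, z in mm; "yaw": the turn about the tool's x in degrees. In form: [{"claw": .., "dx": .., "dy": .., "dz": .., "yaw": ..}, ...]. A call has 1 to 20 rows; each row shifts and turns the commanded pose from where the row before left it, along the tool's axes as they then stand; what a row does not reach is not made up. A row lasts 1/12 s, in which the tool goes at most 41.7 mm and 7.16 degrees, less where a joint would pass 70% of its speed; a pose out of reach is approached as far as the arm can. A call is refused whole if a number of a shift passes 41.7 or a number of a turn 7.16, either way. A call with a gripper value outside its range is refused whole. The fingers move at their own pace and stop on an object; the grip force is fixed at half the most. Time passes only in rows, so rows that do not move let the fingers close. It gives the time, the measured TCP pose, the force and the opening at its end, in the units of the state.
- ctrl.state(): the state, without advancing time (a new reading comes with each control period).
- ctrl.capture(name): name is "side" or "top"; returns the picture (384x512x3 uint8, red, green, blue); there is no depth.
- ctrl.camera_model(name): a dict with "intrinsics" (3x3 intrinsics, pixels), "distortion" ([k1, k2, p1, p2, k3] as OpenCV has them; the pictures are not rectified), "extrinsics" (4x4, takes a point from world to camera coordinates). Camera axes: x right, y up, looking along -z (the intrinsics and any distortion apply to the point x, -y, -z); pixel columns grow to the right and rows downward; lengths in mm; the calibration is good to about 2 mm. A picture is of the moment at which its call begins. camera_model takes no time and is no camera call.
- ctrl.close_job(): hands the job in, once; it reports no verdict.
The state is a dict: "time_s": time; "qpos": joint angles; "joint_velocities": joint speeds; "effort": joint torques, N m; "tcp_pos": TCP position; "eef_rot": TCP orientation; "contact_force": force on the tool from outside, world axes, zero at the start; "moment": the same for the moment, N m; "grip_width": opening from 0.0 (shut) to 1.0 (fully open).
Only numpy, scipy, OpenCV 4.12 (cv2) and the standard library are available. Lean on these libraries where they do the work, as an engineer would, in place of code of your own. Each camera call takes 0.05 s, during which the arm holds its last target. There are 200 camera calls.

### The job

Slide the two loose metal tins, upright and one after the other, into the lane between the low plywood rails, so that all three tins (one is in there already) stand in single file behind the eyelets at the lane's mouth. Then lock the lane: pass the straight end of the bent steel rod through both eyelets, across the mouth, until it sticks out clearly beyond the far one, and let go. Do not tip any tin over, and leave the jar and the screwdriver where they are.

Things in the scene. Friction and masses are not known exactly. Their poses are not given: they have to be found in the camera images.
- lane: lane fixed to the bench: two plywood rails 35 mm high, 62 mm apart inside (86 outside), open above, floor = bench; end stop 50 mm high, its face at x = 186 mm; in front of the mouth flared guides 25 mm high reach to x = -49 mm. Origin on the bench, mid-mouth, between the eyelet plates (x = 0); x points into the lane, y to the left rail, z up. Three tins in a row take 156 mm
- eyelet_left (a point): centre of the round 19 mm hole (axis along lane y) in the left eyelet plate: upright dark steel, 28 mm wide along x, 8 mm thick along y, 56 mm high, at the lane's mouth. The point is at lane (0, +36, 42) mm, 42 mm above the bench
- eyelet_right (a point): centre of the round 19 mm hole (axis along lane y) in the right eyelet plate: upright dark steel, 28 mm wide along x, 8 mm thick along y, 56 mm high, at the lane's mouth. The point is at lane (0, -36, 42) mm, 42 mm above the bench
- tin_a: loose plain round metal tin, 52 mm diameter, 100 mm tall, about 0.2 kg, closed top; origin at the centre of its underside, z up along its axis; stands on the bench outside the lane
- tin_b: loose plain round metal tin, 52 mm diameter, 100 mm tall, about 0.2 kg, closed top; origin at the centre of its underside, z up along its axis; stands on the bench outside the lane
- tin_c: the tin that already stands in the lane, at some distance from the end stop: plain round metal tin, 52 mm diameter, 100 mm tall, about 0.2 kg, closed top; origin at the centre of its underside, z up along its axis
- rod: L-bent rod of 12 mm round steel, 0.14 kg, lying flat on the bench. Origin on the axis at the middle of its 190 mm straight part; x runs along the straight part to its free tapered tip at x = +95 mm (the last 12 mm taper to 6 mm); at x = -95 mm it bends square into a 45 mm handle leg along +y
- rod_tip (a point): the rod's free tip, on its axis
- jar: bystander: white plastic jar with black cap, 74 mm diameter, 90 mm tall (too wide for the lane); origin at the centre of its underside
- screwdriver: bystander: screwdriver lying on the bench, about 200 mm long
Things that resemble listed ones, but are neither listed nor needed, are in the scene too. Leave any red or yellow look-alike of the tin_c alone.

How it is judged:
By the outcome, as a careful person would: the job done as asked, in the order asked, and still so for the second after the job is handed in, with the robot touching nothing.
It also fails if it takes over 72 s, if anything falls off the work surface, if the arm or the gripper's body presses on something with over 40 N, if the wrist force passes 120 N, or if a joint passes its speed limit or range.

## Working session

There is one attempt and no reset: what is moved stays moved. The work goes in short steps, Python scripts to look and compute and a shell command to move; the robot and the scene stay as the last step left them, time stands still between calls to the robot, and variables do not carry over. Pictures are saved under pics/ and viewed, about 8 in all and at most 12, crops included, and the job is handed in when it is done.

```bash
mkdir -p pics; ls; cat > h.py <<'E'
import numpy as np, cv2
from cell import ctrl
def snap(n,f,crop=None,s=1):
    im=ctrl.capture(n)[:,:,::-1].copy()
    cv2.imwrite('pics/raw_'+f,im)
    if crop: x0,y0,x1,y1=crop; im=im[y0:y1,x0:x1]
    cv2.imwrite('pics/'+f,cv2.resize(im,None,fx=s,fy=s,interpolation=cv2.INTER_CUBIC))
def px2w(n,pts,z):
    m=ctrl.camera_model(n);K=np.array(m['intrinsics']);E=np.array(m['extrinsics']);d=np.array(m['distortion'])
    u=cv2.undistortPoints(np.array(pts,float).reshape(-1,1,2),K,d)[:,0]
    R,t=E[:3,:3],E[:3,3]; c=-R.T@t
    r=np.c_[u[:,0],-u[:,1],-np.ones(len(u))]@R
    return c+r*((np.broadcast_to(z,len(u))-c[2])/r[:,2])[:,None]
def w2px(n,P):
    m=ctrl.camera_model(n);K=np.array(m['intrinsics']);E=np.array(m['extrinsics']);d=np.array(m['distortion'])
    p=np.array(P,float)@E[:3,:3].T+E[:3,3]
    return cv2.projectPoints((p*[1,-1,-1]).reshape(-1,1,3),np.zeros(3),np.zeros(3),K,d)[0][:,0]
E
python3 - <<'E'
from h import *
np.set_printoptions(suppress=True,precision=2)
snap('top','t0.png',s=1.56);snap('side','s0.png',s=1.56)
for n in('top','side'):
    E=np.array(ctrl.camera_model(n)['extrinsics']);print(n,-E[:3,:3].T@E[:3,3],ctrl.camera_model(n)['intrinsics'])
print(ctrl.state())
E
```

```text
pics
top [ 492.49   38.26 1124.97] [[476.15   0.   258.95]
 [  0.   476.15 199.36]
 [  0.     0.     1.  ]]
side [251.08 525.57 530.71] [[352.19   0.   258.91]
 [  0.   352.19 190.31]
 [  0.     0.     1.  ]]
{'time_s': 0.1, 'qpos': array([-1.14,  0.26,  1.61,  0.  ,  1.27, -0.04]), 'joint_velocities': array([ 0., -0., -0.,  0.,  0.,  0.]), 'effort': array([  0.  , -50.36, -35.81,   0.07,   0.02,  -0.  ]), 'tcp_pos': array([ 302.32, -602.83,  254.51]), 'eef_rot': array([-0.69, -0.16,  0.69, -0.16]), 'contact_force': array([-0.25,  0.46,  0.12]), 'moment': array([-0.03, -0.03,  0.02]), 'grip_width': 0.9964930435923949}
```

View pics/t0.png

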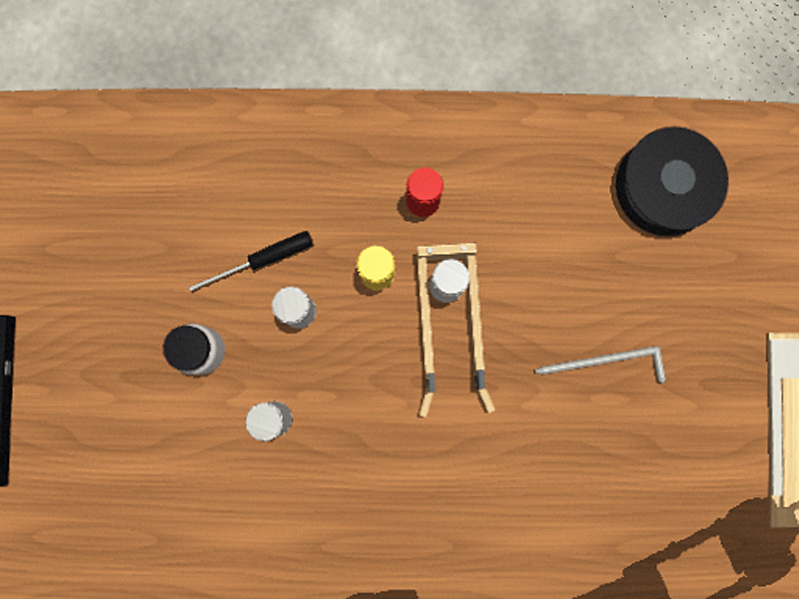

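View pics/s0.png

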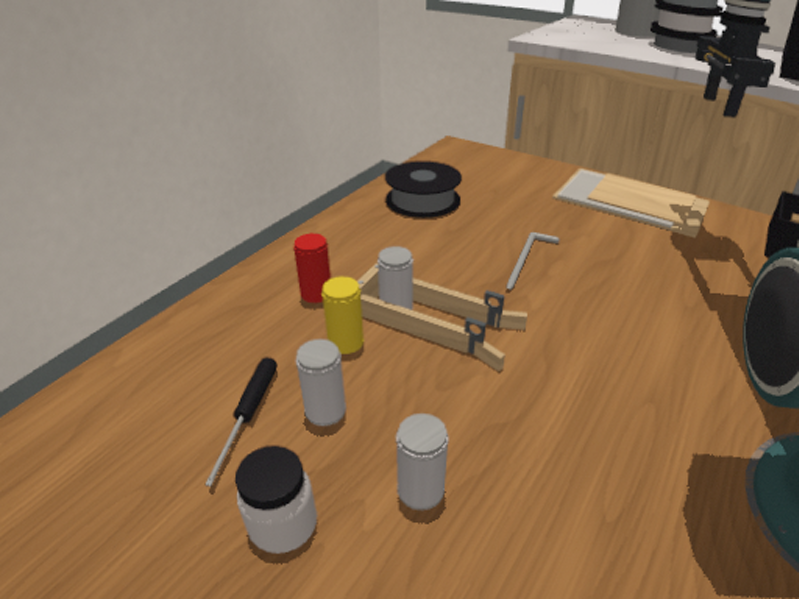

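Top view: loose grey tins at (293,306) and (267,422); the tin already in the lane at (450,279). The yellow (376,267) and red (425,190) tins are look-alikes, and the jar is at (190,350). The lane mouth is at (431,382)/(480,380). The rod runs from its tip at (537,371) to the bend at (657,350), with the leg ending at (661,381). The two grey tins outside the lane fit tin_a and tin_b, which I'll confirm in a crop.

```bash
python3 - <<'E'
import cv2
im=cv2.imread('pics/raw_t0.png')
a=cv2.resize(im[145:295,100:250],None,fx=4,fy=4,interpolation=cv2.INTER_CUBIC); cv2.imwrite('pics/c1.png',a)
a=cv2.resize(im[145:275,255:435],None,fx=4.4,fy=4.4,interpolation=cv2.INTER_CUBIC); cv2.imwrite('pics/c2.png',a)
E
```

```text
(no output)
```

View pics/c1.png

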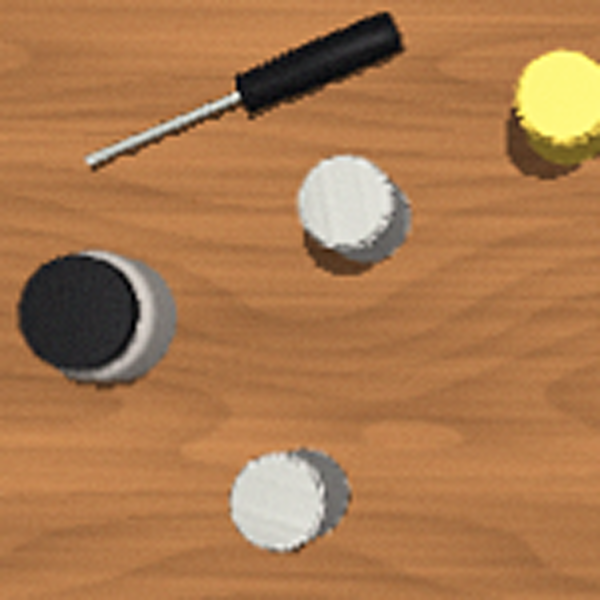

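View pics/c2.png

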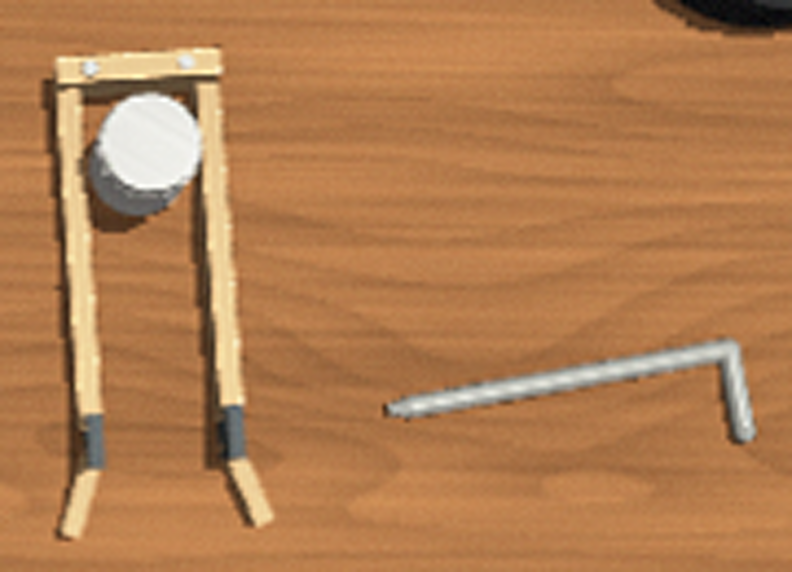

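Grey tins outside the lane at crop 1 (346,203) and (278,502) are plain, standing and loose, so they are tin_a and tin_b. Crop 2 shows the lane tin's top at (149,142), eyelet plates at (93,441) and (232,432), and the rod from tip (388,409) to bend (732,347) to leg end (745,436).

```bash
cat >> h.py <<'E'
from scipy.spatial.transform import Rotation as Ro
def tool():
    s=ctrl.state(); return s, np.array(s['tcp_pos']), Ro.from_quat(s['eef_rot']).as_matrix()
def rows(P,jaw=None):
    "shift in tool axes to put TCP at P; turn (deg about tool x) to bring jaw axis along heading jaw (deg, mod 180)"
    s,p,R=tool(); print('t',round(s['time_s'],2),'tcp',p.round(1),'F',np.round(s['contact_force'],1),'w',round(88*s['grip_width'],1))
    print('downaxis',R[:,0].round(3),'jawhead',np.degrees(np.arctan2(R[1,1],R[0,1])).round(2))
    print('toolshift',(R.T@(np.array(P)-p)).round(1))
    if jaw is not None:
        h=np.degrees(np.arctan2(R[1,1],R[0,1])); d=(jaw-h+90)%180-90
        print('yaw (tool x down => minus world)',round(-d,2))
E
python3 - <<'E'
from h import *
np.set_printoptions(suppress=True,precision=1)
c1=lambda p:((np.array(p)+.5)/4-.5+[100,145]); c2=lambda p:((np.array(p)+.5)/4.4-.5+[255,145])
print('tins',px2w('top',[c1((346,203)),c1((278,502)),c2((149,142))],100))
print('jar',px2w('top',[c1((80,312))],90))
e=px2w('top',[c2((93,441)),c2((232,432))],56);print('eye',e, np.linalg.norm(e[0]-e[1]))
r=px2w('top',[c2(p) for p in[(68,88),(90,412),(207,85),(231,405)]],35);print('rails',r)
for i in(0,2):
    d=r[i]-r[i+1];print('lane dir',np.degrees(np.arctan2(d[1],d[0])))
d=e[0]-e[1];print('eye dir',np.degrees(np.arctan2(d[1],d[0]))-90)
q=px2w('top',[c2(p) for p in[(388,409),(732,347),(745,436)]],6);print('rod',q,np.linalg.norm(q[0]-q[1]),np.degrees(np.arctan2(*(q[0]-q[1])[[1,0]])))
rows([400,0,200])
# end stop top front
print('stop',px2w('top',[c2((140,80))],50))
E
```

```text
tins [[593.1 186.8 100. ]
 [431.8 219.5 100. ]
 [636.6 -34.5 100. ]]
jar [[532.3 333.   90. ]]
eye [[489.  -10.3  56. ]
 [494.4 -81.1  56. ]] 71.06220837337158
rails [[673.8   3.7  35. ]
 [503.9  -9.5  35. ]
 [676.5 -69.6  35. ]
 [508.4 -82.9  35. ]]
lane dir 4.458253795853128
lane dir 4.522883650095554
eye dir 4.343807125335971
rod [[ 507.6 -170.5    6. ]
 [ 542.8 -359.4    6. ]
 [ 494.6 -366.     6. ]] 192.14239694356363 100.54946238386951
t 0.1 tcp [ 302.3 -602.8  254.5] F [-0.3  0.5  0.1] w 87.7
downaxis [-0.  0. -1.] jawhead -63.37
toolshift [  55.5 -495.  -357.5]
stop [[676.1 -33.2  50. ]]
```

```bash
python3 -m inch '[{"yaw":5.6,"dx":15,"claw":1},{"yaw":5.6,"dx":15,"claw":1},{"yaw":5.6,"dx":15,"claw":1},{"yaw":5.4,"dx":15,"claw":1},{"dy":-34,"dz":-15.6,"claw":1},{"dy":-34,"dz":-15.6,"claw":1},{"dy":-34,"dz":-15.6,"claw":1},{"dy":-34,"dz":-15.6,"claw":1},{"dy":-34,"dz":-15.6,"claw":1},{"dy":-34,"dz":-15.6,"claw":1},{"dy":-34,"dz":-15.6,"claw":1},{"dy":-34,"dz":-15.6,"claw":1},{"dy":-34,"dz":-15.6,"claw":1},{"dy":-34,"dz":-15.6,"claw":1}]'
python3 - <<'E'
from h import *
rows([593,186.8,180],-85.55)
E
```

```text
t 0.1 tcp [ 302.3 -602.8  254.5] F [-0.3  0.5  0.1] w 87.7
downaxis [-0.001  0.002 -1.   ] jawhead -63.37
toolshift [  75.7 -575.4 -613.8]
yaw (tool x down => minus world) 22.18invalid input at $[0]: expected keys claw, dx, dy, dz, yaw
```

```bash
python3 -m inch '[{"claw":1,"dx":15,"dy":0,"dz":0,"yaw":5.6},{"claw":1,"dx":15,"dy":0,"dz":0,"yaw":5.6},{"claw":1,"dx":15,"dy":0,"dz":0,"yaw":5.6},{"claw":1,"dx":15,"dy":0,"dz":0,"yaw":5.4},{"claw":1,"dx":0,"dy":-34,"dz":-15.6,"yaw":0},{"claw":1,"dx":0,"dy":-34,"dz":-15.6,"yaw":0},{"claw":1,"dx":0,"dy":-34,"dz":-15.6,"yaw":0},{"claw":1,"dx":0,"dy":-34,"dz":-15.6,"yaw":0},{"claw":1,"dx":0,"dy":-34,"dz":-15.6,"yaw":0},{"claw":1,"dx":0,"dy":-34,"dz":-15.6,"yaw":0},{"claw":1,"dx":0,"dy":-34,"dz":-15.6,"yaw":0},{"claw":1,"dx":0,"dy":-34,"dz":-15.6,"yaw":0},{"claw":1,"dx":0,"dy":-34,"dz":-15.6,"yaw":0},{"claw":1,"dx":0,"dy":-34,"dz":-15.6,"yaw":0}]'
python3 - <<'E'
from h import *
rows([593,186.8,180],-85.55)
E
```

```text
time_s: 1.27
tcp_pos: [431.8, -250.4, 195.4]
eef_rot: [-0.706, -0.027, 0.707, -0.027]
contact_force: [1.0, -0.1, -0.2]
grip_width: 1.0
t 1.27 tcp [ 431.8 -250.4  195.4] F [ 1.  -0.1 -0.2] w 88.0
downaxis [-0.  0. -1.] jawhead -85.58
toolshift [  15.4 -423.5 -194.4]
yaw (tool x down => minus world) -0.03
```

```bash
python3 -m inch '[{"claw":1,"dx":0,"dy":-35,"dz":-16,"yaw":0},{"claw":1,"dx":0,"dy":-35,"dz":-16,"yaw":0},{"claw":1,"dx":0,"dy":-35,"dz":-16,"yaw":0},{"claw":1,"dx":0,"dy":-35,"dz":-16,"yaw":0},{"claw":1,"dx":0,"dy":-35,"dz":-16,"yaw":0},{"claw":1,"dx":0,"dy":-35,"dz":-16,"yaw":0},{"claw":1,"dx":0,"dy":-35,"dz":-16,"yaw":0},{"claw":1,"dx":0,"dy":-35,"dz":-16,"yaw":0},{"claw":1,"dx":0,"dy":-35,"dz":-16,"yaw":0},{"claw":1,"dx":0,"dy":-35,"dz":-16,"yaw":0},{"claw":1,"dx":5,"dy":-35,"dz":-16,"yaw":0},{"claw":1,"dx":10,"dy":-25,"dz":-12,"yaw":0},{"claw":1,"dx":0,"dy":0,"dz":0,"yaw":0},{"claw":1,"dx":0,"dy":0,"dz":0,"yaw":0}]'
python3 - <<'E'
from h import *
rows([593,186.8,79],-85.55)
snap('side','s1.png',(170,190,350,325),4)
E
```

```text
time_s: 2.43
tcp_pos: [586.8, 172.1, 179.2]
eef_rot: [-0.706, -0.028, 0.708, -0.029]
contact_force: [-0.0, -0.6, 0.1]
grip_width: 1.001
t 2.43 tcp [586.8 172.1 179.2] F [-0.  -0.6  0.1] w 88.0
downaxis [-0.003 -0.001 -1.   ] jawhead -85.41
toolshift [100.1 -14.2  -7.7]
yaw (tool x down => minus world) 0.14
```

View pics/s1.png

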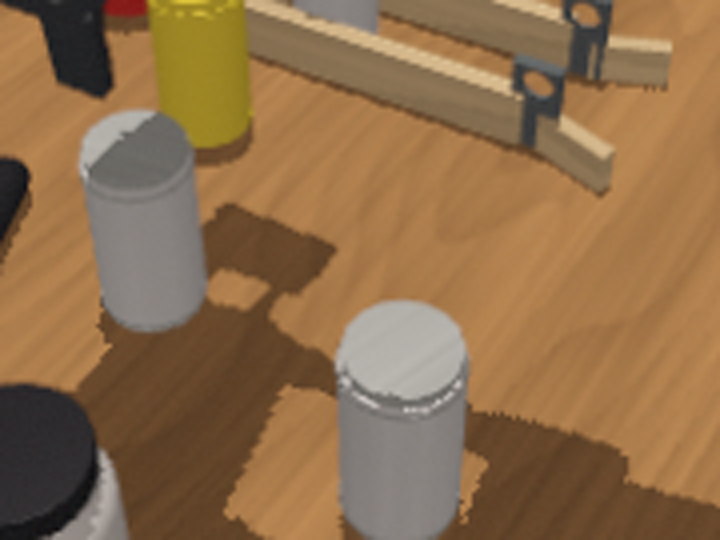

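The side crop shows tin_a's top centre at (137,155) and tin_b's at (402,352). I'll cross-check both against the top-view estimates.

```bash
python3 - <<'E'
from h import *
np.set_printoptions(suppress=True,precision=1)
c=lambda p:((np.array(p)+.5)/4-.5+[170,190])
print(px2w('side',[c((137,155)),c((402,352))],100))
rows([593,187,79],-85.55)
E
```

```text
[[588.4 192.9 100. ]
 [430.3 222.4 100. ]]
t 2.48 tcp [586.8 171.  179.7] F [-0.1  0.1 -0.5] w 87.8
downaxis [-0. -0. -1.] jawhead -85.49
toolshift [100.7 -15.6  -7.6]
yaw (tool x down => minus world) 0.06
```

```bash
python3 -m inch '[{"claw":1,"dx":0,"dy":-16.5,"dz":-6.8,"yaw":0},{"claw":1,"dx":0,"dy":0,"dz":0,"yaw":0},{"claw":1,"dx":25,"dy":0,"dz":0,"yaw":0},{"claw":1,"dx":25,"dy":0,"dz":0,"yaw":0},{"claw":1,"dx":25,"dy":0,"dz":0,"yaw":0},{"claw":1,"dx":20,"dy":0,"dz":0,"yaw":0},{"claw":1,"dx":5,"dy":0,"dz":0,"yaw":0},{"claw":1,"dx":0,"dy":0,"dz":0,"yaw":0},{"claw":-1,"dx":0,"dy":0,"dz":0,"yaw":0},{"claw":-1,"dx":0,"dy":0,"dz":0,"yaw":0},{"claw":-1,"dx":0,"dy":0,"dz":0,"yaw":0},{"claw":-1,"dx":0,"dy":0,"dz":0,"yaw":0},{"claw":-1,"dx":0,"dy":0,"dz":0,"yaw":0},{"claw":-1,"dx":0,"dy":0,"dz":0,"yaw":0},{"claw":-1,"dx":0,"dy":0,"dz":0,"yaw":0},{"claw":-1,"dx":0,"dy":0,"dz":0,"yaw":0}]'
python3 - <<'E'
from h import *
rows([593,187,79],-85.55)
E
```

```text
time_s: 3.82
tcp_pos: [593.7, 188.3, 81.6]
eef_rot: [0.707, 0.028, -0.706, 0.027]
contact_force: [-0.4, 1.7, 3.5]
grip_width: 0.589
t 3.82 tcp [593.7 188.3  81.6] F [-0.4  1.7  3.5] w 51.8
downaxis [ 0.001  0.001 -1.   ] jawhead -85.56
toolshift [2.6 1.3 0.8]
yaw (tool x down => minus world) -0.01
```

```bash
python3 -m inch '[{"claw":-1,"dx":-15,"dy":0,"dz":0,"yaw":0},{"claw":-1,"dx":-25,"dy":0,"dz":0,"yaw":0},{"claw":-1,"dx":-25,"dy":12,"dz":10,"yaw":0},{"claw":-1,"dx":-5,"dy":22,"dz":19,"yaw":0},{"claw":-1,"dx":0,"dy":24,"dz":21,"yaw":0},{"claw":-1,"dx":0,"dy":24,"dz":21,"yaw":0},{"claw":-1,"dx":0,"dy":24,"dz":21,"yaw":0},{"claw":-1,"dx":0,"dy":24,"dz":21,"yaw":0},{"claw":-1,"dx":0,"dy":24,"dz":21,"yaw":0},{"claw":-1,"dx":0,"dy":24,"dz":21,"yaw":0},{"claw":-1,"dx":0,"dy":24,"dz":20,"yaw":0},{"claw":-1,"dx":0,"dy":18,"dz":14,"yaw":0},{"claw":-1,"dx":0,"dy":5.4,"dz":5,"yaw":0},{"claw":-1,"dx":0,"dy":0,"dz":0,"yaw":0},{"claw":-1,"dx":0,"dy":0,"dz":0,"yaw":0},{"claw":-1,"dx":0,"dy":0,"dz":0,"yaw":0}]'
python3 - <<'E'
from h import *
rows([416.9,-51.5,83],-85.55)
E
```

```text
time_s: 5.15
tcp_pos: [417.7, -51.2, 150.7]
eef_rot: [0.707, 0.028, -0.706, 0.027]
contact_force: [-0.5, 0.1, -2.8]
grip_width: 0.584
t 5.15 tcp [417.7 -51.2 150.7] F [-0.5  0.1 -2.8] w 51.4
downaxis [ 0.  0. -1.] jawhead -85.55
toolshift [67.7  0.3  0.9]
yaw (tool x down => minus world) -0.0
```

```bash
python3 -m inch '[{"claw":-1,"dx":20,"dy":0,"dz":0,"yaw":0},{"claw":-1,"dx":25,"dy":0,"dz":0,"yaw":0},{"claw":-1,"dx":15,"dy":0,"dz":0,"yaw":0},{"claw":-1,"dx":7,"dy":0,"dz":0,"yaw":0},{"claw":-1,"dx":0,"dy":0,"dz":0,"yaw":0},{"claw":-1,"dx":0,"dy":0,"dz":0,"yaw":0}]'
python3 - <<'E'
from h import *
rows([416.9,-51.5,82],-85.55)
a=ctrl.capture('top')[190:310,215:345,::-1];b=ctrl.capture('side')[130:260,215:365,::-1]
r=lambda a:cv2.resize(a.copy(),(400,390),interpolation=cv2.INTER_CUBIC)
cv2.imwrite('pics/m1.png',np.hstack([r(a),r(b)]))
E
```

```text
time_s: 5.65
tcp_pos: [417.9, -51.2, 83.8]
eef_rot: [0.707, 0.028, -0.707, 0.028]
contact_force: [-0.1, 0.3, -2.5]
grip_width: 0.584
t 5.65 tcp [417.9 -51.2  83.8] F [-0.1  0.3 -2.5] w 51.3
downaxis [ 0.  0. -1.] jawhead -85.49
toolshift [1.8 0.2 1. ]
yaw (tool x down => minus world) 0.06
```

View pics/m1.png

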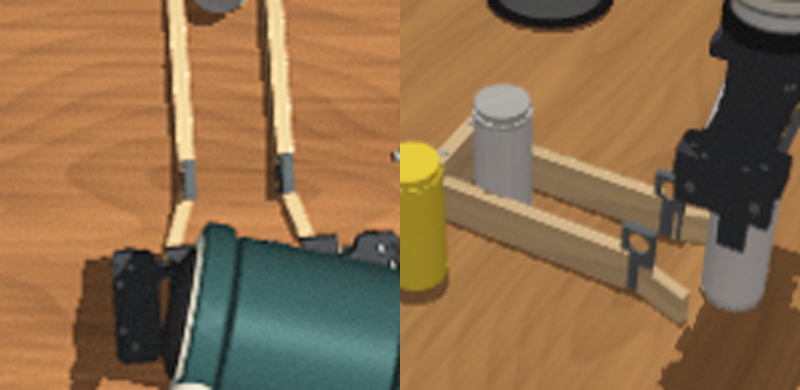

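```bash
python3 -m inch '[{"claw":-1,"dx":1,"dy":0,"dz":-5,"yaw":0},{"claw":-1,"dx":0,"dy":0,"dz":-10,"yaw":0},{"claw":-1,"dx":0,"dy":0,"dz":-10,"yaw":0},{"claw":-1,"dx":0,"dy":0,"dz":-10,"yaw":0},{"claw":-1,"dx":0,"dy":0,"dz":-10,"yaw":0},{"claw":-1,"dx":0,"dy":0,"dz":-10,"yaw":0},{"claw":-1,"dx":0,"dy":0,"dz":-10,"yaw":0},{"claw":-1,"dx":0,"dy":0,"dz":-10,"yaw":0},{"claw":-1,"dx":0,"dy":0,"dz":-10,"yaw":0},{"claw":-1,"dx":0,"dy":0,"dz":-10,"yaw":0},{"claw":-1,"dx":0,"dy":0,"dz":-10,"yaw":0},{"claw":-1,"dx":0,"dy":0,"dz":-10,"yaw":0},{"claw":-1,"dx":0,"dy":0,"dz":-10,"yaw":0},{"claw":-1,"dx":0,"dy":0,"dz":-10,"yaw":0},{"claw":-1,"dx":0,"dy":0,"dz":-10,"yaw":0},{"claw":-1,"dx":0,"dy":0,"dz":-10,"yaw":0},{"claw":-1,"dx":0,"dy":0,"dz":-8,"yaw":0},{"claw":-1,"dx":0,"dy":0,"dz":-2,"yaw":0},{"claw":-1,"dx":0,"dy":0,"dz":0,"yaw":0}]'
python3 - <<'E'
from h import *
a=np.radians(4.45);e=np.array([np.cos(a),np.sin(a)])
P=np.r_[np.array([491.7,-45.7])+105*e,82]
rows(P,-85.55)
E
```

```text
time_s: 7.33
tcp_pos: [582.3, -39.0, 82.7]
eef_rot: [0.707, 0.027, -0.707, 0.027]
contact_force: [1.2, 0.2, -2.5]
grip_width: 0.582
t 7.33 tcp [582.3 -39.   82.7] F [ 1.2  0.2 -2.5] w 51.2
downaxis [ 0. -0. -1.] jawhead -85.56
toolshift [  0.7  -0.4 -14.1]
yaw (tool x down => minus world) -0.01
```

```bash
python3 -m inch '[{"claw":-1,"dx":0,"dy":0,"dz":-5,"yaw":0},{"claw":-1,"dx":0,"dy":0,"dz":-5,"yaw":0},{"claw":-1,"dx":0,"dy":0,"dz":-4,"yaw":0},{"claw":-1,"dx":0.5,"dy":0,"dz":0,"yaw":0},{"claw":-1,"dx":0,"dy":0,"dz":0,"yaw":0}]'
python3 -m inch '[{"claw":0.6,"dx":0,"dy":0,"dz":0,"yaw":0},{"claw":0.6,"dx":0,"dy":0,"dz":0,"yaw":0},{"claw":0.6,"dx":0,"dy":0,"dz":0,"yaw":0},{"claw":0.6,"dx":0,"dy":0,"dz":0,"yaw":0},{"claw":0.6,"dx":-15,"dy":0,"dz":0,"yaw":0},{"claw":0.6,"dx":-30,"dy":0,"dz":0,"yaw":0},{"claw":0.6,"dx":-30,"dy":0,"dz":0,"yaw":0},{"claw":1,"dx":-25,"dy":0,"dz":0,"yaw":0},{"claw":1,"dx":0,"dy":0,"dz":0,"yaw":0}]'
python3 - <<'E'
from h import *
rows([431.5,220.3,180],-85.55)
E
```

```text
time_s: 7.75
tcp_pos: [595.6, -38.0, 82.0]
eef_rot: [-0.707, -0.027, 0.707, -0.027]
contact_force: [-1.1, -0.4, -3.4]
grip_width: 0.582
time_s: 8.5
tcp_pos: [599.8, -38.4, 189.4]
eef_rot: [0.711, 0.027, -0.702, 0.028]
contact_force: [1.6, -0.2, 1.1]
grip_width: 0.926
t 8.5 tcp [599.8 -38.4 189.4] F [ 1.6 -0.2  1.1] w 81.5
downaxis [ 0.012 -0.001 -1.   ] jawhead -85.57
toolshift [   7.1 -270.9  147.9]
yaw (tool x down => minus world) -0.02
```

```bash
python3 -m inch '[{"claw":1,"dx":0,"dy":-12,"dz":7,"yaw":0},{"claw":1,"dx":0,"dy":-27,"dz":14,"yaw":0},{"claw":1,"dx":0,"dy":-27,"dz":14,"yaw":0},{"claw":1,"dx":0,"dy":-27,"dz":14,"yaw":0},{"claw":1,"dx":0,"dy":-27,"dz":14,"yaw":0},{"claw":1,"dx":0,"dy":-27,"dz":15,"yaw":0},{"claw":1,"dx":0,"dy":-27,"dz":15,"yaw":0},{"claw":1,"dx":0,"dy":-27,"dz":14,"yaw":0},{"claw":1,"dx":0,"dy":-27,"dz":14,"yaw":0},{"claw":1,"dx":0,"dy":-27,"dz":14,"yaw":0},{"claw":1,"dx":0,"dy":-15,"dz":9,"yaw":0},{"claw":1,"dx":0,"dy":0,"dz":0,"yaw":0},{"claw":1,"dx":0,"dy":0,"dz":0,"yaw":0},{"claw":1,"dx":0,"dy":0,"dz":0,"yaw":0}]'
python3 - <<'E'
from h import *
snap('top','t2.png',(215,140,345,240),6)
rows([431.5,220.3,81],-85.55)
E
```

```text
time_s: 9.67
tcp_pos: [430.5, 219.7, 181.3]
eef_rot: [-0.706, -0.027, 0.707, -0.028]
contact_force: [0.4, 0.7, 0.7]
grip_width: 0.995
t 9.72 tcp [430.9 219.4 181.5] F [-0.7 -0.4 -0.7] w 88.0
downaxis [-0.001 -0.001 -1.   ] jawhead -85.59
toolshift [100.5  -0.9  -0.7]
yaw (tool x down => minus world) -0.04
```

View pics/t2.png

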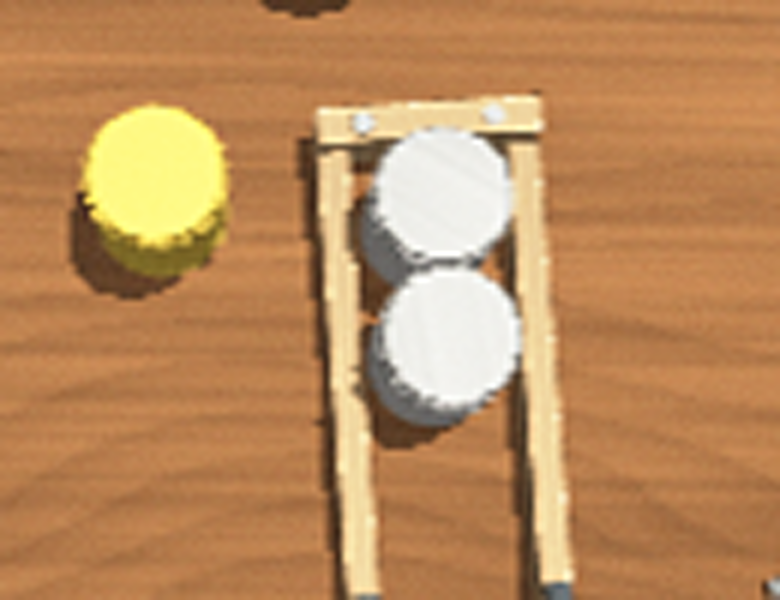

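Both tins stand upright in the lane, tops at (442,192) and (446,337), touching near the end stop. Next is tin_b.

```bash
python3 -m inch '[{"claw":1,"dx":25,"dy":-1,"dz":-1,"yaw":0},{"claw":1,"dx":25,"dy":0,"dz":0,"yaw":0},{"claw":1,"dx":25,"dy":0,"dz":0,"yaw":0},{"claw":1,"dx":20,"dy":0,"dz":0,"yaw":0},{"claw":1,"dx":5,"dy":0,"dz":0,"yaw":0},{"claw":1,"dx":0,"dy":0,"dz":0,"yaw":0},{"claw":-1,"dx":0,"dy":0,"dz":0,"yaw":0},{"claw":-1,"dx":0,"dy":0,"dz":0,"yaw":0},{"claw":-1,"dx":0,"dy":0,"dz":0,"yaw":0},{"claw":-1,"dx":0,"dy":0,"dz":0,"yaw":0},{"claw":-1,"dx":0,"dy":0,"dz":0,"yaw":0},{"claw":-1,"dx":0,"dy":0,"dz":0,"yaw":0},{"claw":-1,"dx":0,"dy":0,"dz":0,"yaw":0},{"claw":-1,"dx":0,"dy":0,"dz":0,"yaw":0}]'
python3 - <<'E'
from h import *
rows([416.9,-51.5,151],-85.55)
E
```

```text
time_s: 10.88
tcp_pos: [432.5, 221.5, 82.9]
eef_rot: [0.707, 0.028, -0.706, 0.027]
contact_force: [-0.3, -0.2, 4.0]
grip_width: 0.582
t 10.88 tcp [432.5 221.5  82.9] F [-0.3 -0.2  4. ] w 51.2
downaxis [ 0.001  0.001 -1.   ] jawhead -85.56
toolshift [-68.2 271.   36.6]
yaw (tool x down => minus world) -0.01
```

```bash
python3 -m inch '[{"claw":-1,"dx":-15,"dy":0,"dz":0,"yaw":0},{"claw":-1,"dx":-25,"dy":5,"dz":1,"yaw":0},{"claw":-1,"dx":-20,"dy":15,"dz":3,"yaw":0},{"claw":-1,"dx":0,"dy":25,"dz":4,"yaw":0},{"claw":-1,"dx":0,"dy":25,"dz":4,"yaw":0},{"claw":-1,"dx":0,"dy":25,"dz":4,"yaw":0},{"claw":-1,"dx":0,"dy":25,"dz":4,"yaw":0},{"claw":-1,"dx":0,"dy":25,"dz":4,"yaw":0},{"claw":-1,"dx":0,"dy":25,"dz":4,"yaw":0},{"claw":-1,"dx":0,"dy":25,"dz":3,"yaw":0},{"claw":-1,"dx":0,"dy":25,"dz":3,"yaw":0},{"claw":-1,"dx":0,"dy":25,"dz":2,"yaw":0},{"claw":-1,"dx":0,"dy":18,"dz":1,"yaw":0},{"claw":-1,"dx":0,"dy":8,"dz":0,"yaw":0},{"claw":-1,"dx":0,"dy":0,"dz":0,"yaw":0},{"claw":-1,"dx":0,"dy":0,"dz":0,"yaw":0},{"claw":-1,"dx":0,"dy":0,"dz":0,"yaw":0}]'
python3 - <<'E'
from h import *
rows([416.9,-51.5,83],-85.55)
E
```

```text
time_s: 12.3
tcp_pos: [415.8, -51.0, 141.8]
eef_rot: [-0.706, -0.028, 0.707, -0.027]
contact_force: [0.8, 0.2, -1.8]
grip_width: 0.583
t 12.3 tcp [415.8 -51.  141.8] F [ 0.8  0.2 -1.8] w 51.3
downaxis [-0.001  0.001 -1.   ] jawhead -85.55
toolshift [58.8  0.6 -1.1]
yaw (tool x down => minus world) 0.0
```

```bash
python3 -m inch '[{"claw":-1,"dx":20,"dy":0.6,"dz":0,"yaw":0},{"claw":-1,"dx":20,"dy":0,"dz":0,"yaw":0},{"claw":-1,"dx":13,"dy":0,"dz":0,"yaw":0},{"claw":-1,"dx":5,"dy":0,"dz":0,"yaw":0},{"claw":-1,"dx":0,"dy":0,"dz":-5,"yaw":0},{"claw":-1,"dx":0,"dy":0,"dz":-10,"yaw":0},{"claw":-1,"dx":0,"dy":0,"dz":-10,"yaw":0},{"claw":-1,"dx":0,"dy":0,"dz":-10,"yaw":0},{"claw":-1,"dx":0,"dy":0,"dz":-10,"yaw":0},{"claw":-1,"dx":0,"dy":0,"dz":-10,"yaw":0},{"claw":-1,"dx":0,"dy":0,"dz":-10,"yaw":0},{"claw":-1,"dx":0,"dy":0,"dz":-10,"yaw":0},{"claw":-1,"dx":0,"dy":0,"dz":-10,"yaw":0},{"claw":-1,"dx":0,"dy":0,"dz":-10,"yaw":0},{"claw":-1,"dx":0,"dy":0,"dz":-10,"yaw":0},{"claw":-1,"dx":0,"dy":0,"dz":-8,"yaw":0},{"claw":-1,"dx":0,"dy":0,"dz":-5,"yaw":0},{"claw":-1,"dx":0,"dy":0,"dz":0,"yaw":0},{"claw":-1,"dx":0,"dy":0,"dz":0,"yaw":0}]'
python3 - <<'E'
from h import *
a=np.radians(4.45);e=np.array([np.cos(a),np.sin(a)])
rows(np.r_[np.array([491.7,-45.7])+54*e,82],-85.55)
E
```

```text
time_s: 13.88
tcp_pos: [535.0, -43.4, 84.6]
eef_rot: [0.707, 0.027, -0.706, 0.027]
contact_force: [0.2, 0.5, 2.2]
grip_width: 0.582
t 13.88 tcp [535.  -43.4  84.6] F [0.2 0.5 2.2] w 51.2
downaxis [ 0.002 -0.    -1.   ] jawhead -85.57
toolshift [  2.6  -1.1 -10.7]
yaw (tool x down => minus world) -0.02
```

```bash
python3 -m inch '[{"claw":-1,"dx":0,"dy":-0.5,"dz":-4,"yaw":0},{"claw":-1,"dx":0,"dy":-0.5,"dz":-4,"yaw":0},{"claw":-1,"dx":0,"dy":0,"dz":-2.5,"yaw":0},{"claw":-1,"dx":0.5,"dy":0,"dz":0,"yaw":0},{"claw":-1,"dx":0,"dy":0,"dz":0,"yaw":0}]'
python3 -m inch '[{"claw":0.6,"dx":0,"dy":0,"dz":0,"yaw":0},{"claw":0.6,"dx":0,"dy":0,"dz":0,"yaw":0},{"claw":0.6,"dx":0,"dy":0,"dz":0,"yaw":0},{"claw":0.6,"dx":0,"dy":0,"dz":0,"yaw":0},{"claw":0.6,"dx":-15,"dy":0,"dz":0,"yaw":0},{"claw":0.6,"dx":-25,"dy":0,"dz":0,"yaw":0},{"claw":0.6,"dx":-25,"dy":0,"dz":0,"yaw":0},{"claw":0.6,"dx":-25,"dy":0,"dz":0,"yaw":0},{"claw":0.2,"dx":0,"dy":0,"dz":0,"yaw":0},{"claw":0,"dx":0,"dy":0,"dz":0,"yaw":0},{"claw":0,"dx":0,"dy":0,"dz":0,"yaw":0}]'
python3 - <<'E'
from h import *
q=np.array([507.6,-170.5]);b=np.array([542.8,-359.4]);u=(q-b)/np.linalg.norm(q-b)
g=q-u*170;print(g); rows([g[0],g[1],120],10.55)
E
```

```text
time_s: 14.3
tcp_pos: [543.1, -41.5, 84.0]
eef_rot: [-0.706, -0.027, 0.708, -0.027]
contact_force: [-5.6, -1.2, 7.3]
grip_width: 0.586
time_s: 15.22
tcp_pos: [543.8, -41.5, 173.1]
eef_rot: [-0.706, -0.027, 0.707, -0.027]
contact_force: [-0.6, 0.5, 0.2]
grip_width: 0.597
[ 538.74207208 -337.62322204]
t 15.22 tcp [543.8 -41.5 173.1] F [-0.6  0.5  0.2] w 52.5
downaxis [-0.  0. -1.] jawhead -85.57
toolshift [ 53.1 294.9  27.9]
yaw (tool x down => minus world) 83.88
```

```bash
python3 -m inch '[{"claw":0,"dx":0,"dy":15,"dz":2,"yaw":0},{"claw":0,"dx":0,"dy":30,"dz":4,"yaw":0},{"claw":0,"dx":0,"dy":35,"dz":4,"yaw":0},{"claw":0,"dx":0,"dy":35,"dz":4,"yaw":0},{"claw":0,"dx":0,"dy":35,"dz":4,"yaw":0},{"claw":0,"dx":0,"dy":35,"dz":4,"yaw":0},{"claw":0,"dx":0,"dy":35,"dz":4,"yaw":0},{"claw":0,"dx":0,"dy":35,"dz":3,"yaw":0},{"claw":0,"dx":0,"dy":20,"dz":1,"yaw":0},{"claw":0,"dx":0,"dy":0,"dz":0,"yaw":0}]'
python3 -m inch '[{"claw":0,"dx":0,"dy":0,"dz":0,"yaw":-6.9},{"claw":0,"dx":0,"dy":0,"dz":0,"yaw":-6.9},{"claw":0,"dx":0,"dy":0,"dz":0,"yaw":-6.9},{"claw":0,"dx":0,"dy":0,"dz":0,"yaw":-6.9},{"claw":0,"dx":0,"dy":0,"dz":0,"yaw":-6.9},{"claw":0,"dx":0,"dy":0,"dz":0,"yaw":-6.9},{"claw":0,"dx":0,"dy":0,"dz":0,"yaw":-6.9},{"claw":0,"dx":0,"dy":0,"dz":0,"yaw":-6.9},{"claw":0,"dx":0,"dy":0,"dz":0,"yaw":-6.9},{"claw":0,"dx":0,"dy":0,"dz":0,"yaw":-6.9},{"claw":0,"dx":0,"dy":0,"dz":0,"yaw":-6.9},{"claw":0,"dx":0,"dy":0,"dz":0,"yaw":-6.9},{"claw":0,"dx":0,"dy":0,"dz":0,"yaw":-6.9},{"claw":0,"dx":0,"dy":0,"dz":0,"yaw":-6.4},{"claw":0,"dx":0,"dy":0,"dz":0,"yaw":0},{"claw":0,"dx":0,"dy":0,"dz":0,"yaw":0}]'
python3 - <<'E'
from h import *
rows([535.1,-318,19],10.55)
a=ctrl.capture('top')[140:280,265:440,::-1];b=ctrl.capture('side')[110:220,230:390,::-1]
r=lambda a:cv2.resize(a.copy(),None,fx=400/a.shape[1],fy=400/a.shape[1],interpolation=cv2.INTER_CUBIC)
a,b=r(a),r(b);h=min(len(a),len(b));cv2.imwrite('pics/m2.png',np.hstack([a[:h],b[:h]]))
E
```

```text
time_s: 16.05
tcp_pos: [534.2, -321.6, 171.3]
eef_rot: [-0.706, -0.026, 0.707, -0.026]
contact_force: [-0.1, 0.4, 0.5]
grip_width: 0.5
time_s: 17.38
tcp_pos: [534.8, -316.7, 172.1]
eef_rot: [0.453, 0.544, -0.453, 0.542]
contact_force: [-0.2, -0.3, -0.4]
grip_width: 0.497
t 17.38 tcp [ 534.8 -316.7  172.1] F [-0.2 -0.3 -0.4] w 43.7
downaxis [-0.002  0.002 -1.   ] jawhead 10.38
toolshift [153.1   0.3   1.7]
yaw (tool x down => minus world) -0.17
```

View pics/m2.png

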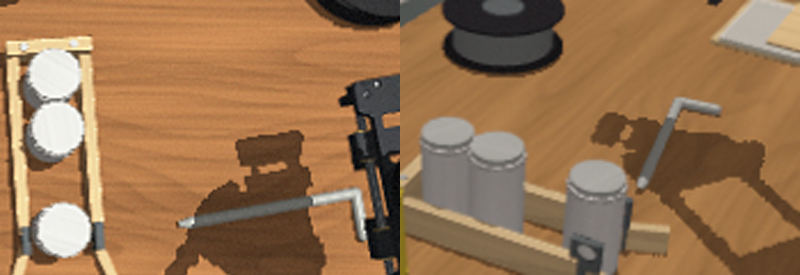

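Tin_b's top is at crop (62,230), which looks much nearer the mouth than planned, so I'll measure it.

```bash
cat >> h.py <<'E'
def lane(P):
    a=np.radians(4.45);d=np.array(P)[:,:2]-[491.7,-45.7]
    return np.c_[d@[np.cos(a),np.sin(a)],d@[-np.sin(a),np.cos(a)]]
E
python3 - <<'E'
from h import *
np.set_printoptions(suppress=True,precision=1)
c=lambda p:(np.array(p)*175/400+[265,140]); cs=lambda p:(np.array(p)-[400,0])*160/400+[230,110]
P=px2w('top',[c((62,230)),c((57,129)),c((53,75))],100);print(lane(P))
P=px2w('side',[cs((597,181)),cs((497,149)),cs((447,134))],100);print(lane(P))
E
```

```text
[[  7.    1.8]
 [102.5  -0.2]
 [154.3  -0.1]]
[[  4.3   8.1]
 [101.1   5.2]
 [152.5   5. ]]
```

Tin_b stands upright at lane x ≈ 6, so it slid back out when released. I'll push it in again from behind with closed fingers: low contact and no stored grip force.

```bash
python3 -m inch '[{"claw":-1,"dx":0,"dy":0,"dz":0,"yaw":5.9},{"claw":-1,"dx":0,"dy":-4,"dz":-14,"yaw":0},{"claw":-1,"dx":0,"dy":-9,"dz":-30,"yaw":0},{"claw":-1,"dx":0,"dy":-10,"dz":-33,"yaw":0},{"claw":-1,"dx":0,"dy":-10,"dz":-33,"yaw":0},{"claw":-1,"dx":0,"dy":-10,"dz":-33,"yaw":0},{"claw":-1,"dx":0,"dy":-10,"dz":-33,"yaw":0},{"claw":-1,"dx":0,"dy":-10,"dz":-33,"yaw":0},{"claw":-1,"dx":0,"dy":-10,"dz":-33,"yaw":0},{"claw":-1,"dx":0,"dy":-7,"dz":-22,"yaw":0},{"claw":-1,"dx":0,"dy":-2,"dz":-9.5,"yaw":0},{"claw":-1,"dx":0,"dy":0,"dz":0,"yaw":0},{"claw":-1,"dx":0,"dy":0,"dz":0,"yaw":0},{"claw":-1,"dx":0,"dy":0,"dz":0,"yaw":0}]'
python3 - <<'E'
from h import *
a=np.radians(4.45)
rows([491.7-60*np.cos(a),-45.7-60*np.sin(a),67],4.45)
E
```

```text
time_s: 18.65
tcp_pos: [432.3, -52.7, 174.0]
eef_rot: [0.479, 0.519, -0.479, 0.52]
contact_force: [-0.3, -0.1, 0.1]
grip_width: 0.003
t 18.65 tcp [432.3 -52.7 174. ] F [-0.3 -0.1  0.1] w 0.2
downaxis [ 0.001 -0.001 -1.   ] jawhead 4.64
toolshift [107.   -0.4  -2.4]
yaw (tool x down => minus world) 0.19
```

```bash
python3 -m inch '[{"claw":-1,"dx":30,"dy":0,"dz":-2.4,"yaw":0},{"claw":-1,"dx":35,"dy":0,"dz":0,"yaw":0},{"claw":-1,"dx":30,"dy":0,"dz":0,"yaw":0},{"claw":-1,"dx":11,"dy":0,"dz":0,"yaw":0},{"claw":-1,"dx":0,"dy":0,"dz":0,"yaw":0},{"claw":-1,"dx":0,"dy":5,"dz":0,"yaw":0},{"claw":-1,"dx":0,"dy":5,"dz":0,"yaw":0},{"claw":-1,"dx":0,"dy":5,"dz":0,"yaw":0},{"claw":-1,"dx":0,"dy":5,"dz":0,"yaw":0},{"claw":-1,"dx":0,"dy":5,"dz":0,"yaw":0},{"claw":-1,"dx":0,"dy":5,"dz":0,"yaw":0},{"claw":-1,"dx":0,"dy":5,"dz":0,"yaw":0},{"claw":-1,"dx":0,"dy":5,"dz":0,"yaw":0},{"claw":-1,"dx":0,"dy":5,"dz":0,"yaw":0},{"claw":-1,"dx":0,"dy":5,"dz":0,"yaw":0},{"claw":-1,"dx":0,"dy":5,"dz":0,"yaw":0},{"claw":-1,"dx":0,"dy":5,"dz":0,"yaw":0},{"claw":-1,"dx":0,"dy":4,"dz":0,"yaw":0},{"claw":-1,"dx":0,"dy":0,"dz":0,"yaw":0},{"claw":-1,"dx":0,"dy":0,"dz":0,"yaw":0}]'
python3 - <<'E'
from h import *
rows([491.7,-45.7,67],4.45);print(lane([ctrl.state()['tcp_pos']]))
snap('side','s3.png',(215,120,375,230),5)
E
```

```text
time_s: 20.32
tcp_pos: [494.7, -44.3, 67.1]
eef_rot: [0.479, 0.52, -0.48, 0.519]
contact_force: [-2.2, -0.2, -0.7]
grip_width: 0.004
t 20.32 tcp [494.7 -44.3  67.1] F [-2.2 -0.2 -0.7] w 0.4
downaxis [-0.002  0.    -1.   ] jawhead 4.64
toolshift [ 0.1 -3.1  1.2]
yaw (tool x down => minus world) 0.19
[[3.0942229  1.16674836]]
```

View pics/s3.png

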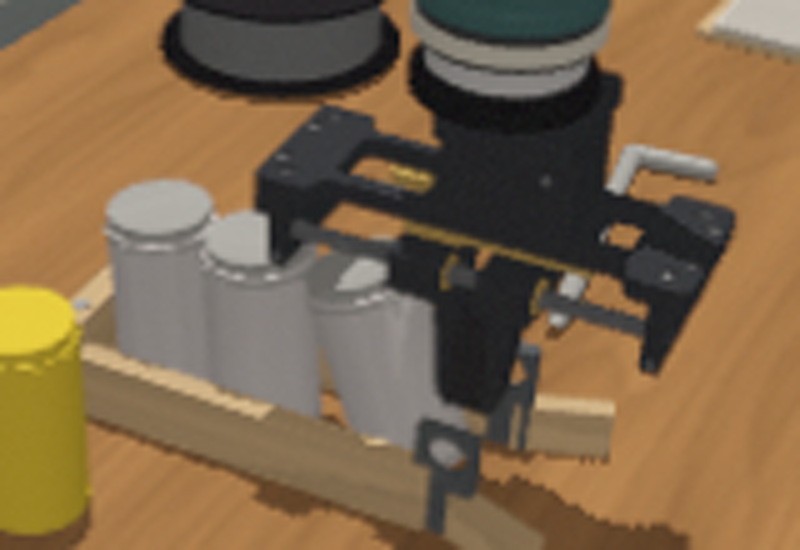

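The picture shows tin_b at about (380,350) leaning forward against tin_a, because its base drags. I'll back off slowly so it settles upright.

```bash
python3 -m inch '[{"claw":-1,"dx":0,"dy":-2.5,"dz":0,"yaw":0},{"claw":-1,"dx":0,"dy":-2.5,"dz":0,"yaw":0},{"claw":-1,"dx":0,"dy":-2.5,"dz":0,"yaw":0},{"claw":-1,"dx":0,"dy":-2.5,"dz":0,"yaw":0},{"claw":-1,"dx":0,"dy":-2.5,"dz":0,"yaw":0},{"claw":-1,"dx":0,"dy":-2.5,"dz":0,"yaw":0},{"claw":-1,"dx":0,"dy":-2.5,"dz":0,"yaw":0},{"claw":-1,"dx":0,"dy":-2.5,"dz":0,"yaw":0},{"claw":-1,"dx":0,"dy":-2.5,"dz":0,"yaw":0},{"claw":-1,"dx":0,"dy":-2.5,"dz":0,"yaw":0},{"claw":-1,"dx":0,"dy":-2.5,"dz":0,"yaw":0},{"claw":-1,"dx":0,"dy":-2.5,"dz":0,"yaw":0},{"claw":-1,"dx":0,"dy":-2.5,"dz":0,"yaw":0},{"claw":-1,"dx":0,"dy":-2.5,"dz":0,"yaw":0},{"claw":-1,"dx":0,"dy":-5,"dz":0,"yaw":0},{"claw":-1,"dx":0,"dy":-5,"dz":0,"yaw":0},{"claw":-1,"dx":0,"dy":-5,"dz":0,"yaw":0},{"claw":-1,"dx":0,"dy":-5,"dz":0,"yaw":0}]'
python3 - <<'E'
from h import *
rows([491.7,-45.7,67],4.45);print(lane([ctrl.state()['tcp_pos']]))
snap('side','s4.png',(215,120,375,230),5)
E
```

```text
time_s: 21.87
tcp_pos: [439.8, -48.9, 67.6]
eef_rot: [0.479, 0.52, -0.479, 0.52]
contact_force: [-0.9, 0.0, -0.4]
grip_width: 0.002
t 21.87 tcp [439.8 -48.9  67.6] F [-0.9  0.  -0.4] w 0.2
downaxis [-0.  0. -1.] jawhead 4.63
toolshift [ 0.6 52.   1. ]
yaw (tool x down => minus world) 0.18
[[-52.01287856   0.78938936]]
```

View pics/s4.png

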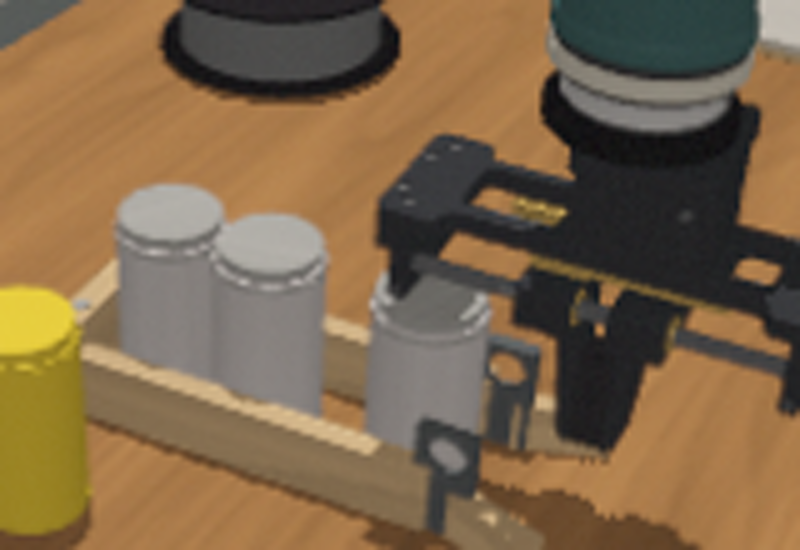

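Tin_b is upright again, top at crop (430,305). I'll rise, turn the jaws across the lane, regrip it, and this time carry it just clear of the bench.

```bash
python3 -m inch '[{"claw":-1,"dx":-20,"dy":0,"dz":0,"yaw":0},{"claw":-1,"dx":-30,"dy":0,"dz":0,"yaw":0},{"claw":-1,"dx":-35,"dy":0,"dz":0,"yaw":0},{"claw":-1,"dx":-25,"dy":0,"dz":0,"yaw":0},{"claw":1,"dx":0,"dy":0,"dz":0,"yaw":7},{"claw":1,"dx":0,"dy":0,"dz":0,"yaw":7},{"claw":1,"dx":0,"dy":0,"dz":0,"yaw":7},{"claw":1,"dx":0,"dy":0,"dz":0,"yaw":7},{"claw":1,"dx":0,"dy":0,"dz":0,"yaw":7},{"claw":1,"dx":0,"dy":0,"dz":0,"yaw":7},{"claw":1,"dx":0,"dy":0,"dz":0,"yaw":7},{"claw":1,"dx":0,"dy":0,"dz":0,"yaw":7},{"claw":1,"dx":0,"dy":0,"dz":0,"yaw":7},{"claw":1,"dx":0,"dy":0,"dz":0,"yaw":7},{"claw":1,"dx":0,"dy":0,"dz":0,"yaw":7},{"claw":1,"dx":0,"dy":0,"dz":0,"yaw":7},{"claw":1,"dx":0,"dy":0,"dz":0,"yaw":6.2},{"claw":1,"dx":0,"dy":0,"dz":0,"yaw":0},{"claw":1,"dx":0,"dy":0,"dz":0,"yaw":0}]'
python3 - <<'E'
from h import *
np.set_printoptions(suppress=True,precision=1)
rows([491.7,-45.7,175],-85.55);print(lane([ctrl.state()['tcp_pos']]))
print('old est',lane(px2w('side',[(301,181)],100)))
im=ctrl.capture('top');cv2.imwrite('pics/raw_t5.png',im[:,:,::-1])
hsv=cv2.cvtColor(im,cv2.COLOR_RGB2HSV)
m=((hsv[...,1]<30)&(hsv[...,2]>185)).astype(np.uint8)
m=cv2.morphologyEx(m,cv2.MORPH_OPEN,np.ones((3,3)))
n,_,st,ce=cv2.connectedComponentsWithStats(m)
for s,c in zip(st,ce):
    if 150<s[4]<2000: print(s,c,lane(px2w('top',[c],100)))
E
```

```text
time_s: 23.5
tcp_pos: [440.3, -48.9, 177.7]
eef_rot: [-0.707, -0.028, 0.707, -0.028]
contact_force: [-0.2, 0.5, 0.3]
grip_width: 0.999
t 23.5 tcp [440.3 -48.9 177.7] F [-0.2  0.5  0.3] w 87.9
downaxis [-0.  0. -1.] jawhead -85.4
toolshift [  2.7   0.9 -51.5]
yaw (tool x down => minus world) 0.15
[[-51.5   0.8]]
old est [[20.8 11.4]]
[278 161  22  22 388] [288.5 171.7] [[156.7  -1. ]]
[279 185  23  23 407] [289.9 195.6] [[104.2  -0.3]]
[494 218  18  99 834] [500.3 253.9] [[ -54.9 -459. ]]
[281 221  23  23 416] [292.1 231.7] [[26.1  0.5]]
[262 370  18  12 159] [270.7 375.5] [[-275.7   66.6]]
```

```bash
python3 -m inch '[{"claw":1,"dx":0,"dy":0.3,"dz":-15,"yaw":0},{"claw":1,"dx":0,"dy":0,"dz":-25,"yaw":0},{"claw":1,"dx":0,"dy":0,"dz":-25,"yaw":0},{"claw":1,"dx":0,"dy":0,"dz":-12.5,"yaw":0},{"claw":1,"dx":0,"dy":0,"dz":0,"yaw":0},{"claw":1,"dx":25,"dy":0,"dz":0,"yaw":0},{"claw":1,"dx":30,"dy":0,"dz":0,"yaw":0},{"claw":1,"dx":25,"dy":0,"dz":0,"yaw":0},{"claw":1,"dx":13,"dy":0,"dz":0,"yaw":0},{"claw":1,"dx":0,"dy":0,"dz":0,"yaw":0},{"claw":-1,"dx":0,"dy":0,"dz":0,"yaw":0},{"claw":-1,"dx":0,"dy":0,"dz":0,"yaw":0},{"claw":-1,"dx":0,"dy":0,"dz":0,"yaw":0},{"claw":-1,"dx":0,"dy":0,"dz":0,"yaw":0},{"claw":-1,"dx":0,"dy":0,"dz":0,"yaw":0},{"claw":-1,"dx":0,"dy":0,"dz":0,"yaw":0},{"claw":-1,"dx":0,"dy":0,"dz":0,"yaw":0},{"claw":-1,"dx":0,"dy":0,"dz":0,"yaw":0}]'
python3 -m inch '[{"claw":-1,"dx":-3,"dy":0,"dz":0,"yaw":0},{"claw":-1,"dx":-3,"dy":0,"dz":0,"yaw":0},{"claw":-1,"dx":0,"dy":0,"dz":0,"yaw":0}]'
python3 - <<'E'
from h import *
rows([491.7,-45.7,85],-85.55);print(lane([ctrl.state()['tcp_pos']]))
E
```

```text
time_s: 25.05
tcp_pos: [518.5, -43.3, 85.7]
eef_rot: [0.707, 0.027, -0.706, 0.027]
contact_force: [-0.6, 0.1, 5.6]
grip_width: 0.585
time_s: 25.3
tcp_pos: [517.6, -43.2, 90.7]
eef_rot: [-0.706, -0.027, 0.707, -0.027]
contact_force: [-0.0, 0.8, -2.4]
grip_width: 0.582
t 25.3 tcp [517.6 -43.2  90.7] F [-0.   0.8 -2.4] w 51.2
downaxis [-0.  0. -1.] jawhead -85.57
toolshift [ 5.7  0.5 26. ]
yaw (tool x down => minus world) -0.02
[[25.96344021  0.44090802]]
```

```bash
python3 -m inch '[{"claw":-1,"dx":0,"dy":0,"dz":-6,"yaw":0},{"claw":-1,"dx":0,"dy":0,"dz":-8,"yaw":0},{"claw":-1,"dx":0,"dy":0,"dz":-6,"yaw":0},{"claw":-1,"dx":0,"dy":0,"dz":-3,"yaw":0},{"claw":-1,"dx":0,"dy":0,"dz":0,"yaw":0},{"claw":-1,"dx":2,"dy":0,"dz":0,"yaw":0},{"claw":-1,"dx":2,"dy":0,"dz":0,"yaw":0},{"claw":-1,"dx":1,"dy":0,"dz":0,"yaw":0},{"claw":-1,"dx":0,"dy":0,"dz":0,"yaw":0}]'
python3 -m inch '[{"claw":0.2,"dx":0,"dy":0,"dz":0,"yaw":0},{"claw":0.3,"dx":0,"dy":0,"dz":0,"yaw":0},{"claw":0.6,"dx":0,"dy":0,"dz":0,"yaw":0},{"claw":0.6,"dx":0,"dy":0,"dz":0,"yaw":0},{"claw":0.6,"dx":0,"dy":0,"dz":0,"yaw":0},{"claw":0.6,"dx":-15,"dy":0,"dz":0,"yaw":0},{"claw":0.6,"dx":-25,"dy":0,"dz":0,"yaw":0},{"claw":0.6,"dx":-25,"dy":0,"dz":0,"yaw":0},{"claw":0.6,"dx":-25,"dy":0,"dz":0,"yaw":0},{"claw":0,"dx":0,"dy":0,"dz":0,"yaw":0}]'
python3 - <<'E'
from h import *
rows([535.1,-318,175],10.55);print(lane([ctrl.state()['tcp_pos']]))
E
```

```text
time_s: 26.05
tcp_pos: [540.5, -41.4, 85.7]
eef_rot: [-0.706, -0.027, 0.707, -0.027]
contact_force: [-1.1, -0.3, 1.0]
grip_width: 0.586
time_s: 26.88
tcp_pos: [544.4, -41.9, 181.6]
eef_rot: [0.71, 0.027, -0.703, 0.028]
contact_force: [1.9, -1.2, -0.6]
grip_width: 0.746
t 26.88 tcp [544.4 -41.9 181.6] F [ 1.9 -1.2 -0.6] w 65.6
downaxis [ 0.01  -0.001 -1.   ] jawhead -85.57
toolshift [  6.8 274.5  30.7]
yaw (tool x down => minus world) 83.88
[[52.80114697 -0.29204315]]
```

```bash
python3 -m inch '[{"claw":0,"dx":0,"dy":15,"dz":2,"yaw":0},{"claw":0,"dx":0,"dy":30,"dz":3,"yaw":0},{"claw":0,"dx":0,"dy":35,"dz":4,"yaw":0},{"claw":0,"dx":0,"dy":35,"dz":4,"yaw":0},{"claw":0,"dx":0,"dy":35,"dz":4,"yaw":0},{"claw":0,"dx":0,"dy":35,"dz":3,"yaw":0},{"claw":0,"dx":0,"dy":35,"dz":3,"yaw":0},{"claw":0,"dx":0,"dy":35,"dz":3,"yaw":0},{"claw":0,"dx":0,"dy":20,"dz":1,"yaw":0},{"claw":0,"dx":0,"dy":0,"dz":0,"yaw":0}]'
python3 -m inch '[{"claw":0,"dx":0,"dy":0,"dz":0,"yaw":-6.9},{"claw":0,"dx":0,"dy":0,"dz":0,"yaw":-6.9},{"claw":0,"dx":0,"dy":0,"dz":0,"yaw":-6.9},{"claw":0,"dx":0,"dy":0,"dz":0,"yaw":-6.9},{"claw":0,"dx":0,"dy":0,"dz":0,"yaw":-6.9},{"claw":0,"dx":0,"dy":0,"dz":0,"yaw":-6.9},{"claw":0,"dx":0,"dy":0,"dz":0,"yaw":-6.9},{"claw":0,"dx":0,"dy":0,"dz":0,"yaw":-6.9},{"claw":0,"dx":0,"dy":0,"dz":0,"yaw":-6.9},{"claw":0,"dx":0,"dy":0,"dz":0,"yaw":-6.9},{"claw":0,"dx":0,"dy":0,"dz":0,"yaw":-6.9},{"claw":0,"dx":0,"dy":0,"dz":0,"yaw":-6.9},{"claw":0,"dx":0,"dy":0,"dz":0,"yaw":-6.9},{"claw":0,"dx":0,"dy":0,"dz":0,"yaw":-6.4},{"claw":0,"dx":0,"dy":0,"dz":0,"yaw":0},{"claw":0,"dx":0,"dy":0,"dz":0,"yaw":0}]'
cat >> h.py <<'E'
def tins(f):
    im=ctrl.capture('top');cv2.imwrite('pics/raw_'+f,im[:,:,::-1])
    hsv=cv2.cvtColor(im,cv2.COLOR_RGB2HSV)
    m=((hsv[...,1]<30)&(hsv[...,2]>185)).astype(np.uint8)
    m=cv2.morphologyEx(m,cv2.MORPH_OPEN,np.ones((3,3)))
    n,_,st,ce=cv2.connectedComponentsWithStats(m)
    for s,c in zip(st,ce):
        if 250<s[4]<800: print('tin',s[2:],c.round(1),lane(px2w('top',[c],100)).round(1))
E
python3 - <<'E'
from h import *
rows([535.1,-318,19],10.55); tins('t6.png')
E
```

```text
time_s: 27.72
tcp_pos: [534.6, -321.8, 175.1]
eef_rot: [0.707, 0.025, -0.707, 0.027]
contact_force: [-0.8, -0.1, 0.5]
grip_width: 0.499
time_s: 29.05
tcp_pos: [534.9, -316.7, 175.2]
eef_rot: [0.453, 0.544, -0.453, 0.543]
contact_force: [-0.0, 0.8, -0.3]
grip_width: 0.501
t 29.05 tcp [ 534.9 -316.7  175.2] F [-0.   0.8 -0.3] w 44.1
downaxis [-0.001  0.001 -1.   ] jawhead 10.39
toolshift [1.562e+02 1.000e-01 1.400e+00]
yaw (tool x down => minus world) -0.16
tin [ 22  22 388] [288.5 171.7] [[156.7  -1. ]]
tin [ 23  23 407] [289.9 195.6] [[104.2  -0.3]]
tin [ 23  22 409] [291.3 221.6] [[48.   0.7]]
tin [  6  57 314] [497.7 269.7] [[ -89.2 -449.5]]
```

All three tins are upright in file at lane x = 48, 104 and 157. Now the rod.

```bash
python3 -m inch '[{"claw":0,"dx":25,"dy":0,"dz":1.4,"yaw":0},{"claw":0,"dx":35,"dy":0,"dz":0,"yaw":0},{"claw":0,"dx":35,"dy":0,"dz":0,"yaw":0},{"claw":0,"dx":35,"dy":0,"dz":0,"yaw":0},{"claw":0,"dx":18,"dy":0,"dz":0,"yaw":0},{"claw":0,"dx":6,"dy":0,"dz":0,"yaw":0},{"claw":0,"dx":0,"dy":0,"dz":0,"yaw":0},{"claw":0,"dx":0,"dy":0,"dz":0,"yaw":0}]'
python3 - <<'E'
from h import *
rows([535.1,-318,19],10.55)
E
```

```text
time_s: 29.77
tcp_pos: [535.6, -319.1, 21.9]
eef_rot: [0.452, 0.543, -0.452, 0.544]
contact_force: [0.2, -1.0, 0.1]
grip_width: 0.504
t 29.77 tcp [ 535.6 -319.1   21.9] F [ 0.2 -1.   0.1] w 44.3
downaxis [ 0. -0. -1.] jawhead 10.46
toolshift [ 2.9 -0.3 -1.2]
yaw (tool x down => minus world) -0.09
```

```bash
python3 -m inch '[{"claw":0,"dx":2.5,"dy":0,"dz":0,"yaw":0},{"claw":0,"dx":0,"dy":0,"dz":0,"yaw":0},{"claw":-1,"dx":0,"dy":0,"dz":0,"yaw":0},{"claw":-1,"dx":0,"dy":0,"dz":0,"yaw":0},{"claw":-1,"dx":0,"dy":0,"dz":0,"yaw":0},{"claw":-1,"dx":0,"dy":0,"dz":0,"yaw":0},{"claw":-1,"dx":0,"dy":0,"dz":0,"yaw":0},{"claw":-1,"dx":0,"dy":0,"dz":0,"yaw":0},{"claw":-1,"dx":0,"dy":0,"dz":0,"yaw":0}]'
python3 -m inch '[{"claw":-1,"dx":-8,"dy":0,"dz":0,"yaw":0},{"claw":-1,"dx":-12,"dy":0,"dz":0,"yaw":0},{"claw":-1,"dx":-12,"dy":0,"dz":0,"yaw":0},{"claw":-1,"dx":-4,"dy":0,"dz":0,"yaw":6},{"claw":-1,"dx":0,"dy":0,"dz":0,"yaw":0},{"claw":-1,"dx":0,"dy":0,"dz":0,"yaw":0}]'
python3 - <<'E'
from h import *
rows([535.1,-318,55],4.45);print(lane([ctrl.state()['tcp_pos']]))
E
```

```text
time_s: 30.52
tcp_pos: [535.3, -319.1, 19.4]
eef_rot: [0.452, 0.544, -0.452, 0.544]
contact_force: [0.7, 0.4, 0.5]
grip_width: 0.128
time_s: 31.02
tcp_pos: [536.0, -319.6, 56.8]
eef_rot: [0.479, 0.519, -0.479, 0.521]
contact_force: [-0.7, -0.2, -0.5]
grip_width: 0.121
t 31.02 tcp [ 536.  -319.6   56.8] F [-0.7 -0.2 -0.5] w 10.6
downaxis [ 0.002 -0.001 -1.   ] jawhead 4.68
toolshift [ 1.8 -0.8 -1.7]
yaw (tool x down => minus world) 0.23
[[  22.91802441 -276.49134173]]
```

```bash
python3 -m inch '[{"claw":-1,"dx":0,"dy":-8,"dz":-10,"yaw":0.2},{"claw":-1,"dx":0,"dy":-10,"dz":-20,"yaw":0},{"claw":-1,"dx":1,"dy":-4.9,"dz":-20,"yaw":0},{"claw":-1,"dx":0,"dy":0,"dz":-16,"yaw":0},{"claw":-1,"dx":0,"dy":0,"dz":0,"yaw":0},{"claw":-1,"dx":0,"dy":0,"dz":0,"yaw":0},{"claw":-1,"dx":0,"dy":0,"dz":0,"yaw":0}]'
python3 - <<'E'
from h import *
rows([491.7,-45.7,55],4.45);print(lane([ctrl.state()['tcp_pos']]))
A=ctrl.capture('top')[:,:,::-1].copy();B=ctrl.capture('side')[:,:,::-1].copy()
cv2.imwrite('pics/raw_tA.png',A);cv2.imwrite('pics/raw_sB.png',B)
r=lambda a:cv2.resize(a.copy(),(400,500),interpolation=cv2.INTER_CUBIC)
cv2.imwrite('pics/m3.png',np.hstack([r(A[205:285,270:334]),r(B[130:205,295:355])]))
a=np.radians(4.45)
def W(l): l=np.array(l,float); return np.c_[491.7+l[:,0]*np.cos(a)-l[:,1]*np.sin(a),-45.7+l[:,0]*np.sin(a)+l[:,1]*np.cos(a),l[:,2]]
L=[(0,36,42),(0,-36,42),(0,-60,42),(0,-100,42)]
print('top crop',((w2px('top',W(L))-[270,205])*6.25).round(0).tolist())
print('side crop',((w2px('side',W(L))-[295,130])*6.667+[400,0]).round(0).tolist())
E
```

```text
time_s: 31.6
tcp_pos: [508.3, -255.5, 54.6]
eef_rot: [0.48, 0.518, -0.48, 0.519]
contact_force: [0.3, -0.4, -0.8]
grip_width: 0.126
t 31.6 tcp [ 508.3 -255.5   54.6] F [ 0.3 -0.4 -0.8] w 11.1
downaxis [ 0.001 -0.001 -1.   ] jawhead 4.41
toolshift [  -0.6   -0.4 -210.4]
yaw (tool x down => minus world) -0.04
[[   0.26111579 -210.43098665]]
top crop [[33.0, 249.0], [230.0, 236.0], [296.0, 231.0], [405.0, 224.0]]
side crop [[457.0, 544.0], [539.0, 425.0], [564.0, 389.0], [603.0, 331.0]]
```

View pics/m3.png

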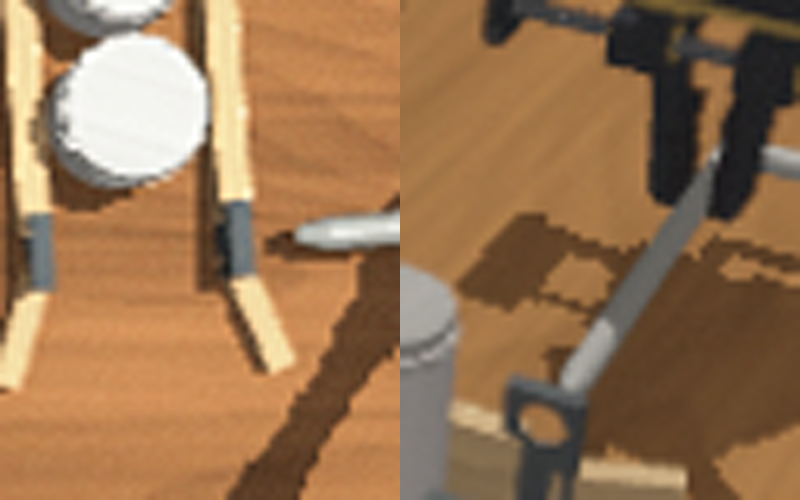

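In the top crop the tip is at (297,238) against an expected (296,231), so about 2 mm short in lane x. In the side crop the tip (573,388) lines up with the right hole (545,425). I'll correct 2 mm and start the insertion.

```bash
python3 -m inch '[{"claw":-1,"dx":0,"dy":1.2,"dz":0,"yaw":0.4},{"claw":-1,"dx":0,"dy":0,"dz":-6,"yaw":0},{"claw":-1,"dx":0,"dy":0,"dz":-6,"yaw":0},{"claw":-1,"dx":0,"dy":0,"dz":-6,"yaw":0},{"claw":-1,"dx":0,"dy":0,"dz":-6,"yaw":0},{"claw":-1,"dx":0,"dy":0,"dz":-6,"yaw":0},{"claw":-1,"dx":0,"dy":0,"dz":-6,"yaw":0},{"claw":-1,"dx":0,"dy":0,"dz":-6,"yaw":0},{"claw":-1,"dx":0,"dy":0,"dz":-6,"yaw":0},{"claw":-1,"dx":0,"dy":0,"dz":-4,"yaw":0},{"claw":-1,"dx":0,"dy":0,"dz":0,"yaw":0},{"claw":-1,"dx":0,"dy":0,"dz":0,"yaw":0}]'
python3 - <<'E'
from h import *
rows([491.7,-45.7,55],4.45);print(lane([ctrl.state()['tcp_pos']]),ctrl.state()['moment'])
A=ctrl.capture('top')[:,:,::-1].copy();B=ctrl.capture('side')[:,:,::-1].copy()
cv2.imwrite('pics/raw_tC.png',A);cv2.imwrite('pics/raw_sC.png',B)
# rod visible between the plates: bright/grey low-saturation pixels in the top picture
hs=cv2.cvtColor(A,cv2.COLOR_BGR2HSV)
for c in range(272,336,2):
    col=hs[225:262,c]; r=np.where((col[:,1]<60)&(col[:,2]>120))[0]
    print(c,(225+r.mean()).round(1) if len(r) else None,len(r),end=' | ')
a=np.radians(4.45)
W=lambda x,y,z:[491.7+x*np.cos(a)-y*np.sin(a),-45.7+x*np.sin(a)+y*np.cos(a),z]
print(w2px('top',[W(0,y,42) for y in(36,0,-15,-36,-60,-80)]).round(1).tolist())
E
```

```text
time_s: 32.7
tcp_pos: [505.1, -202.8, 54.3]
eef_rot: [0.482, 0.517, -0.482, 0.517]
contact_force: [-1.0, -0.5, -1.8]
grip_width: 0.123
t 32.7 tcp [ 505.1 -202.8   54.3] F [-1.  -0.5 -1.8] w 10.9
downaxis [ 0. -0. -1.] jawhead 3.97
toolshift [  -0.8   -2.5 -157.7]
yaw (tool x down => minus world) -0.48
[[   1.19547804 -157.70226539]] [-0.06530029 -0.05785583  0.02613318]
272 None 0 | 274 None 0 | 276 244.6 12 | 278 248.5 4 | 280 227.0 3 | 282 227.0 5 | 284 228.0 7 | 286 229.0 9 | 288 229.5 10 | 290 229.5 10 | 292 229.0 9 | 294 231.5 11 | 296 233.2 12 | 298 233.3 11 | 300 233.9 9 | 302 236.0 8 | 304 242.0 5 | 306 237.0 1 | 308 242.5 10 | 310 242.0 5 | 312 241.0 3 | 314 None 0 | 316 None 0 | 318 None 0 | 320 None 0 | 322 None 0 | 324 None 0 | 326 None 0 | 328 None 0 | 330 None 0 | 332 None 0 | 334 None 0 | [[275.3, 244.8], [291.1, 243.8], [297.7, 243.4], [306.9, 242.7], [317.4, 242.0], [326.1, 241.4]]
```

```bash
python3 -m inch '[{"claw":-1,"dx":0,"dy":0,"dz":-6,"yaw":0},{"claw":-1,"dx":0,"dy":0,"dz":-6,"yaw":0},{"claw":-1,"dx":0,"dy":0,"dz":-6,"yaw":0},{"claw":-1,"dx":0,"dy":0,"dz":-6,"yaw":0},{"claw":-1,"dx":0,"dy":0,"dz":-6,"yaw":0},{"claw":-1,"dx":0,"dy":0,"dz":0,"yaw":0},{"claw":-1,"dx":0,"dy":0,"dz":0,"yaw":0}]'
python3 - <<'E'
from h import *
rows([491.7,-45.7,55],4.45);print(lane([ctrl.state()['tcp_pos']]))
A=ctrl.capture('top')[:,:,::-1].copy();B=ctrl.capture('side')[:,:,::-1].copy()
cv2.imwrite('pics/raw_tD.png',A);cv2.imwrite('pics/raw_sD.png',B)
hs=cv2.cvtColor(A,cv2.COLOR_BGR2HSV)
for c in range(276,334,2):
    col=hs[236:252,c]; r=np.where((col[:,1]<70)&(col[:,2]>110))[0]
    print(c,(236+r.mean()).round(1) if len(r) else None,len(r),end=' | ')
E
```

```text
time_s: 33.38
tcp_pos: [502.9, -172.6, 54.2]
eef_rot: [0.482, 0.517, -0.482, 0.517]
contact_force: [-0.6, 0.1, -1.0]
grip_width: 0.124
t 33.38 tcp [ 502.9 -172.6   54.2] F [-0.6  0.1 -1. ] w 10.9
downaxis [-0. -0. -1.] jawhead 3.99
toolshift [  -0.8   -2.4 -127.4]
yaw (tool x down => minus world) -0.46
[[   1.36662759 -127.40966936]]
276 245.0 13 | 278 248.0 5 | 280 None 0 | 282 243.5 4 | 284 243.5 4 | 286 243.0 5 | 288 243.0 5 | 290 243.0 5 | 292 243.0 5 | 294 243.0 5 | 296 243.0 5 | 298 242.5 6 | 300 None 0 | 302 None 0 | 304 None 0 | 306 None 0 | 308 None 0 | 310 None 0 | 312 242.0 1 | 314 242.0 1 | 316 242.0 1 | 318 None 0 | 320 None 0 | 322 None 0 | 324 241.0 1 | 326 241.0 1 | 328 241.0 1 | 330 None 0 | 332 241.0 1 |
```

```bash
python3 -m inch '[{"claw":-1,"dx":-1,"dy":-0.7,"dz":-4,"yaw":0},{"claw":-1,"dx":0,"dy":0,"dz":-4,"yaw":0},{"claw":-1,"dx":0,"dy":0,"dz":-4,"yaw":0},{"claw":-1,"dx":0,"dy":0,"dz":-4,"yaw":0},{"claw":-1,"dx":0,"dy":0,"dz":0,"yaw":0}]'
python3 -m inch '[{"claw":-1,"dx":0,"dy":0,"dz":-4,"yaw":0},{"claw":-1,"dx":0,"dy":0,"dz":-4,"yaw":0},{"claw":-1,"dx":0,"dy":0,"dz":-4,"yaw":0},{"claw":-1,"dx":0,"dy":0,"dz":0,"yaw":0}]'
python3 - <<'E'
from h import *
print(lane([ctrl.state()['tcp_pos']]))
A=ctrl.capture('top')[:,:,::-1].copy()
hs=cv2.cvtColor(A,cv2.COLOR_BGR2HSV)
for c in range(262,300,2):
    col=hs[236:252,c]; r=np.where((col[:,1]<70)&(col[:,2]>110))[0]
    print(c,(236+r.mean()).round(1) if len(r) else None,len(r),end=' | ')
E
```

```text
time_s: 33.9
tcp_pos: [500.9, -156.4, 55.1]
eef_rot: [0.482, 0.517, -0.482, 0.517]
contact_force: [-0.2, 0.4, -1.6]
grip_width: 0.123
time_s: 34.23
tcp_pos: [500.2, -144.5, 55.1]
eef_rot: [0.482, 0.517, -0.482, 0.517]
contact_force: [-0.8, -0.0, -1.8]
grip_width: 0.123
[[  0.76431527 -99.16456219]]
262 None 0 | 264 None 0 | 266 None 0 | 268 245.0 1 | 270 244.5 4 | 272 244.5 4 | 274 243.0 7 | 276 245.0 13 | 278 245.6 7 | 280 244.0 5 | 282 244.0 5 | 284 244.0 5 | 286 243.5 4 | 288 244.0 1 | 290 243.0 1 | 292 243.0 1 | 294 243.0 1 | 296 243.0 1 | 298 243.0 1 |
```

```bash
python3 -m inch '[{"claw":-1,"dx":0,"dy":0,"dz":-5,"yaw":0},{"claw":-1,"dx":0,"dy":0,"dz":-5,"yaw":0},{"claw":-1,"dx":0,"dy":0,"dz":-5,"yaw":0},{"claw":-1,"dx":0,"dy":0,"dz":-5,"yaw":0},{"claw":-1,"dx":0,"dy":0,"dz":-5,"yaw":0},{"claw":-1,"dx":0,"dy":0,"dz":-5,"yaw":0},{"claw":-1,"dx":2,"dy":0,"dz":0,"yaw":0},{"claw":-1,"dx":0,"dy":0,"dz":0,"yaw":0}]'
python3 - <<'E'
from h import *
rows([491.7,-45.7,55],4.45);print(lane([ctrl.state()['tcp_pos']]))
E
```

```text
time_s: 34.95
tcp_pos: [498.1, -114.9, 52.9]
eef_rot: [0.482, 0.517, -0.482, 0.517]
contact_force: [-0.9, 0.1, -1.7]
grip_width: 0.122
t 34.95 tcp [ 498.1 -114.9   52.9] F [-0.9  0.1 -1.7] w 10.8
downaxis [-0.  0. -1.] jawhead 3.98
toolshift [ -2.1  -1.6 -69.5]
yaw (tool x down => minus world) -0.47
[[  0.98732457 -69.48054687]]
```

```bash
python3 -m inch '[{"claw":-0.6,"dx":0,"dy":0,"dz":0,"yaw":0},{"claw":-0.4,"dx":0,"dy":0,"dz":0,"yaw":0},{"claw":-0.2,"dx":0,"dy":0,"dz":0,"yaw":0},{"claw":-0.2,"dx":0,"dy":0,"dz":0,"yaw":0},{"claw":-0.2,"dx":0,"dy":0,"dz":0,"yaw":0},{"claw":-0.2,"dx":0,"dy":0,"dz":0,"yaw":0},{"claw":-0.2,"dx":-10,"dy":0,"dz":0,"yaw":0},{"claw":-0.2,"dx":-25,"dy":0,"dz":0,"yaw":0},{"claw":-0.2,"dx":-30,"dy":0,"dz":0,"yaw":0},{"claw":-0.2,"dx":-30,"dy":0,"dz":0,"yaw":0},{"claw":-0.2,"dx":-30,"dy":0,"dz":20,"yaw":0},{"claw":-0.2,"dx":0,"dy":0,"dz":35,"yaw":0},{"claw":-0.2,"dx":0,"dy":0,"dz":35,"yaw":0},{"claw":-0.2,"dx":0,"dy":0,"dz":35,"yaw":0},{"claw":-0.2,"dx":0,"dy":0,"dz":35,"yaw":0},{"claw":-0.2,"dx":0,"dy":0,"dz":35,"yaw":0},{"claw":-0.2,"dx":0,"dy":0,"dz":0,"yaw":0},{"claw":-0.2,"dx":0,"dy":0,"dz":0,"yaw":0}]'
python3 - <<'E'
from h import *
tins('tF.png')
A=cv2.imread('pics/raw_tF.png');B=ctrl.capture('side')[:,:,::-1].copy()
r=lambda a:cv2.resize(a.copy(),(400,440),interpolation=cv2.INTER_CUBIC)
cv2.imwrite('pics/m4.png',np.hstack([r(A[155:276,240:350]),r(B[120:241,250:360])]))
print(ctrl.state()['tcp_pos'].round(0))
E
```

```text
time_s: 36.45
tcp_pos: [511.6, -311.6, 178.8]
eef_rot: [0.483, 0.516, -0.483, 0.516]
contact_force: [-0.8, 0.1, -0.0]
grip_width: 0.397
tin [ 22  22 388] [288.5 171.7] [[156.7  -1. ]]
tin [ 23  23 406] [289.9 195.6] [[104.3  -0.3]]
tin [ 23  22 409] [291.3 221.6] [[48.   0.7]]
tin [  7  58 314] [497.9 287.2] [[-127.5 -446.5]]
[ 511. -309.  178.]
```

View pics/m4.png

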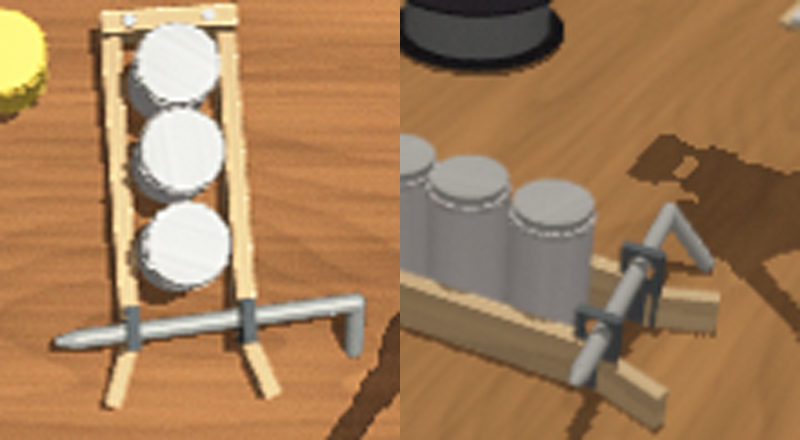

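The rod runs through both eyelets, with the tip at (60,341), well beyond the left plate at (132,328). The handle is on the right at (360,300). All three tins are upright in file behind the rod, so I'm handing in.

```bash
python3 - <<'E'
from h import *
s=ctrl.state();print(s['time_s'],s['contact_force'].round(1));print(ctrl.close_job())
E
```

```text
36.55 [0.4 0.3 1. ]
the job is handed in; nothing more can be done
None
```

The lane is loaded and locked. Both loose tins went in one after the other, then the rod went through both eyelets and I let go. I handed the job in at 36.6 s of the allowed 72 s.

**Last checks:**
- **Tins:** all three stand upright in single file. Their centres are at lane x of about 48, 104 and 157 mm, so the front tin's near edge is about 8 mm behind the eyelet plates.
- **Rod:** it passes through both eyelets, with the tip roughly 40 mm beyond the far plate.
- **Robot:** the gripper was clear of everything and read no contact force. I saw no force above about 10 N in the readings at the end of each move.
- **Bystanders:** I did not touch the jar, screwdriver, or red and yellow tins. I did not check the jar and screwdriver again in a final picture.

**What went wrong on the way:** the second tin did not seat at first; its base dragged and it slid back towards the mouth when released. When I pushed it from behind with closed fingers, it leaned against the next tin without falling over. I backed off so it stood upright again, regripped it, lifted it about 5 mm and set it in place. Its last stretch was therefore carried just above the bench rather than slid.

**Disagreement:** the side camera's tin positions differed from the top camera's by up to 5 mm along the lane and 11 mm across it. I relied on the top camera.

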